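# Set up the glass strip-cutting board

### The arm

A 6-joint arm with a two-finger parallel gripper is mounted at the origin on a cart in front of the work surface, level with it; the furniture and walls round the work are solid. World frame = base frame: x ahead of the robot, y to its left, z up, the work surface at z = 0. Lengths are in m, angles in rad, forces in N, time in s.
With the tool pointing down it reaches from about 0.3 to 0.875 m from the base axis. Payload 4.2 kg.
Tool frame: the origin (TCP) lies between the finger pads; the fingertips stand 25 mm ahead of it and the grasp point (between the pads) lies 6 mm ahead of it; y points along the fingers, z is the direction in which the jaws open and shut, and the axes are right-handed (so a half turn about y gives the same grasp; the last joint's range is limited). The gripper opens to 85 mm and grips with 20 to 120 N. Pads are 22 mm wide; open, the fingers measure 114 mm over their backs; the gripper's body (76 mm by 85 mm) begins 54 mm behind the grasp point. The pads swing forward as they close: fully open they stand 13 mm farther back than shut.
Start: joints at [-1.306, 0.32, 1.565, -0, 1.257, -0.02], TCP at [0.162, -0.552, 0.218] pointing down, gripper open.
Joint ranges: [-3.11, 3.11], [-0.84, 2.01], [0.21, 2.61], [-1.34, 4.49], [0.05, 2.63], [-2.56, 2.56]. Speed limits (rad/s): [2.57, 2.57, 3.14, 3.14, 3.14, 3.14].

### API

Orientations are given as a unit quaternion [x, y, z, w].
In Python, from station import status, imaging, workorder gives the robot as it stands.
- The arm moves only by the tool play_rows, never from a script. Its argument "deltas" is a list of rows, each an object with "delta_pos": the shift along the tool's x, y, z in m, a list of three; "angular": the turn, a rotation vector about the tool's x, y, z in degrees, a list of three. A call has 1 to 20 rows; each row is the pose to reach, as a shift and turn from the pose commanded when the call began, along the tool's axes at that moment; what a row does not reach only later rows make up. A row lasts 1/10 s, in which the tool goes at most 50 mm and 8.59 degrees, less where a joint would pass 70% of its speed; a pose out of reach is approached as far as the arm can. A call with a gripper value outside its range is refused whole. "fingers" is the opening, from -1 (shut) to 1 (fully open), set as the call begins (left out, the last holds). The fingers move at their own pace and stop on an object; "newtons" is the grip in N (left out, the last holds). Time passes only in rows, so rows that repeat a pose let the fingers close. It gives the time, the measured TCP pose, the force and the opening at its end, in the units of the state.
- status.get_state(): the state, without advancing time (a new reading comes with each control period).
- imaging.get_image(name): name is "scene" or "top" or "wrist"; returns (picture, depth): 384x512x3 uint8, red, green, blue; 384x512 float32, m along the optical axis (not along the pixel's ray), 0 where there is no reading.
- imaging.camera_info(name): a dict with "mtx" (3x3 intrinsics, pixels), "distortion" ([k1, k2, p1, p2, k3] as OpenCV has them; the pictures are not rectified), "xyz" and "orientation" of the camera in the world; the wrist camera has in their place "mount" (4x4, takes a point from camera to tool coordinates, whose origin is the TCP and whose axes are the tool frame's). Camera axes: x right, y down, z forward; pixel columns grow to the right and rows downward; lengths in m; the calibration is good to about 2 mm. A picture is of the moment at which its call begins: read the wrist's pose just before it. camera_info takes no time and is no camera call.
- workorder.finish_job(): hands the job in, once; it reports no verdict.
The state is a dict: "time": time; "joint_pos": joint angles; "joint_vel": joint speeds; "tau": joint torques, N m; "ee_pos": TCP position; "orientation": TCP orientation; "ft_force": force on the tool from outside, world axes, zero at the start; "ft_torque": the same for the moment, N m; "grip_width": finger opening in m.
Only numpy, scipy, OpenCV 4.12 (cv2) and the standard library are available. Lean on these libraries where they do the work, as an engineer would, in place of code of your own. Each camera call takes 0.05 s, during which the arm holds its last target.

### The job

Get the strip-cutting board ready for scoring: push the aluminium stop bar fully home along its track until the spring catch clicks in behind the bar's head. Then draw the loose glass sheet towards you, keeping it flat on the board, until its near long edge lies flat against the stop bar. Leave the other things on the bench where they are.

Things in the scene. Friction and masses are not known exactly. Their poses are not given: they have to be found in the camera images.
- strip_board: Fixed plywood board, 200 (x) by 210 mm (y), 14 mm thick (flat top at z = 14 mm). Origin: centre of its underside; x points away from the robot (within 0.22 rad), y to the robot's left. Near the robot an aluminium T-track, flush with the top, runs across it along y, centred on x = -65 mm, open at the right end (y = -105 mm).
- end_block (a point): Centre of the face of the block that closes the track's left end (board x = -65, y = +90 mm), 15 mm above the worktop; the block's top is at 26 mm.
- stop_bar: Loose aluminium bar, 180 mm long (y), 0.25 kg, its foot held in the T-track so that it only slides along board y (1 mm play sideways). Origin: middle of the foot's underside, 3 mm above the worktop; axes parallel to the board's. Starts drawn out to the right: origin at board y = -75 to -105 mm, its right part overhanging the board. Home: origin at board y = 0 (-3 to 0 once clicked in).
- bar_face (a point): Middle of the bar's straight far face, which the glass must lie against: bar x = +11 mm (board x = -54, +-1 mm). The bar stands 13 mm above the board (top at z = 27 mm). Its near side is stepped: the leftmost 30 mm are a wider head (bar x down to -11 mm), the rest ends at bar x = -3 mm.
- lug_face (a point): Centre of the upright right-hand end face of the thumb lug at the bar's right end; lug 20 mm wide (bar x -9 to +11 mm), 11 mm thick, top 46 mm above the worktop. Pushing this face along board +y slides the bar home; home is this face at board y = -90 mm. Needs 1 to 2 N, about 4 to 8 N where the head passes the catch; at home the bar meets the rigid end block.
- bar_end (a point): Centre of the bar's left (leading) end face, 12 mm above its underside; at home it touches the end block at board y = +90 mm.
- catch (a joint): Spring catch: 44 mm steel arm on the near side of the track, pivoted at its right end (board x = -85, y = +15 mm), top 29 mm above the worktop. 0 rad = sprung in across the path of the bar's head. It swings towards the robot by about 0.1 rad while the head passes and springs back to 0 behind the head when the bar is within 3 mm of the end block.
- catch_nose (a point): Inner corner of the catch's nose (its left end), 26 mm above the worktop.
- glass_sheet: Loose greenish clear glass sheet, 60 (x) by 80 (y) by 6 mm, 72 g, flat on the board beyond the track. Origin: centre of its underside, z = 14 mm. x points away from the robot, within 0.25 rad of board x; its near long edge (sheet x = -30 mm) starts 20 to 60 mm from the bar. Slides easily on the board (friction about 0.3): pressed from above with 10 to 15 N it follows the fingertips.
- glass_cutter: Loose pen-like glass cutter, 158 mm long, 13 mm thick, lying on the board along its far edge (board x about +88 mm); not to be moved.
- corner_left (a point): Left end of the near long edge of the glass, at half thickness (sheet x = -30, y = +40 mm).
- corner_right (a point): Right end of the near long edge of the glass, at half thickness (sheet x = -30, y = -40 mm).
- mop_brush: Small loose dusting brush, 30x44x17 mm, on the worktop in front of the left part of the board; not to be moved.
- foil_tape: Loose roll of tape, 55 mm across, 19 mm high, on the worktop to the right; not to be moved.
- mini_pliers: Loose small pliers, 134x62x13 mm, on the worktop to the left; not to be moved.
- amber_tile: Loose fused glass square, 47x46x7 mm, on the worktop to the left; not to be moved.
- teal_glass: Loose piece of sheet glass, 44x56x6 mm, on the worktop to the left; not to be moved.
- frit_jar: Loose small jar, 37 mm across, 48 mm high, on the worktop at the far right; not to be moved.
Things that resemble listed ones, but are neither listed nor needed, are in the scene too. Leave any pink look-alike of the glass_sheet alone.

How it is judged:
By the outcome, as a careful person would: the job done as asked, in the order asked, and still so for the second after the job is handed in, with the robot touching nothing.
It also fails if it takes over 45 s, if anything falls off the work surface, if the arm or the gripper's body presses on something with over 40 N, if the wrist force passes 120 N, or if a joint passes its speed limit or range.

## Working session

There is one attempt and no reset: what is moved stays moved. The work goes in short steps, Python scripts to look and compute and a tool call to move; the robot and the scene stay as the last step left them, time stands still between calls to the robot, and variables do not carry over. Pictures are saved under pics/ and viewed, and the job is handed in when it is done.

Besides the shell and the picture viewer there is one more tool, called after "Emit:" as name(argument=value, ...) on one line, values as JSON. play_rows: Moves the arm, as the interface text tells. Its arguments: {"type":"object","properties":{"deltas":{"type":"array"},"fingers":{"type":"number"},"newtons":{"type":"number"}},"required":["deltas"]}

```bash
mkdir -p pics; ls; cat > h.py <<'E'
import numpy as np, cv2
from scipy.spatial.transform import Rotation as R
from station import status, imaging, workorder
def snap(n,tag):
    s=status.get_state()
    im,d=imaging.get_image(n); np.savez(f'pics/{tag}.npz',im=im,d=d,p=s['ee_pos'],q=s['orientation'])
    cv2.imwrite(f'pics/{tag}.png',im[:,:,::-1]); return im,d
def pose(n,z=None):
    c=imaging.camera_info(n)
    if 'mount' in c:
        T=np.eye(4);T[:3,:3]=R.from_quat(z['q']).as_matrix();T[:3,3]=z['p'];T=T@np.array(c['mount'])
    else:
        T=np.eye(4);T[:3,:3]=R.from_quat(c['orientation']).as_matrix();T[:3,3]=c['xyz']
    return np.array(c['mtx'],float),np.array(c['distortion'],float),T
def ray(n,uv,h,z=None):
    K,D,T=pose(n,z)
    u=cv2.undistortPoints(np.array(uv,float).reshape(-1,1,2),K,D).reshape(-1,2)
    r=np.c_[u,np.ones(len(u))]@T[:3,:3].T
    return T[:3,3]+r*((h-T[2,3])/r[:,2])[:,None]
def proj(n,P,z=None):
    K,D,T=pose(n,z); Ti=np.linalg.inv(T)
    return cv2.projectPoints(np.array(P,float).reshape(-1,1,3),cv2.Rodrigues(Ti[:3,:3])[0],Ti[:3,3],K,D)[0].reshape(-1,2)
def dpt(n,uv,d,z=None):
    K,D,T=pose(n,z); uv=np.array(uv,int).reshape(-1,2)
    u=cv2.undistortPoints(uv.astype(float).reshape(-1,1,2),K,D).reshape(-1,2)
    zz=d[uv[:,1],uv[:,0]]
    return (np.c_[u,np.ones(len(u))]*zz[:,None])@T[:3,:3].T+T[:3,3]
E
python3 - <<'E'
from h import *
for n in('scene','top'):
    im,d=snap(n,n+'0'); K,D,T=pose(n); print(n,K.round(1).tolist(),D,T.round(3).tolist())
s=status.get_state(); print({k:np.round(v,3) for k,v in s.items()})
print(R.from_quat(s['orientation']).as_matrix().round(3)); print(imaging.camera_info('wrist'))
E
```

```text
pics
scene [[494.4, 0.0, 252.0], [0.0, 494.4, 188.9], [0.0, 0.0, 1.0]] [0.06146728 0.         0.         0.         0.        ] [[-0.856, -0.354, 0.378, 0.057], [-0.518, 0.576, -0.633, 0.85], [0.006, -0.737, -0.676, 0.943], [0.0, 0.0, 0.0, 1.0]]
top [[389.2, 0.0, 256.9], [0.0, 389.2, 187.4], [0.0, 0.0, 1.0]] [0.02392656 0.         0.         0.         0.        ] [[-0.009, -0.994, 0.107, 0.438], [-1.0, 0.012, 0.028, 0.03], [-0.029, -0.107, -0.994, 1.155], [0.0, 0.0, 0.0, 1.0]]
{'time': np.float64(0.1), 'joint_pos': array([-1.306,  0.32 ,  1.566, -0.   ,  1.257, -0.02 ]), 'joint_vel': array([ 0.   , -0.001, -0.003,  0.001,  0.   ,  0.001]), 'tau': array([ 1.0000e-03, -4.1641e+01, -2.3470e+01, -0.0000e+00,  5.0000e-03,
        0.0000e+00]), 'ee_pos': array([ 0.161, -0.551,  0.217]), 'orientation': array([-0.1  ,  0.701, -0.699,  0.1  ]), 'ft_force': array([-0.002,  0.132, -0.004]), 'ft_torque': array([-0.009,  0.073,  0.033]), 'grip_width': np.float64(0.085)}
[[-0.96  -0.     0.281]
 [-0.281  0.002 -0.96 ]
 [-0.    -1.    -0.002]]
{'mtx': array([[280.68215447,   0.        , 253.44599542],
       [  0.        , 280.68215447, 188.57987378],
       [  0.        ,   0.        ,   1.        ]]), 'distortion': array([-0.06937617,  0.        ,  0.        ,  0.        ,  0.        ]), 'mount': array([[-3.58324602e-05,  9.53704514e-01,  3.00745240e-01,
        -7.62416376e-02],
       [-3.75557516e-04, -3.00745232e-01,  9.53704443e-01,
        -1.55967537e-01],
       [ 9.99999929e-01, -7.87735589e-05,  3.68947340e-04,
         1.24774907e-05],
       [ 0.00000000e+00,  0.00000000e+00,  0.00000000e+00,
         1.00000000e+00]])}
```

View pics/scene0.png

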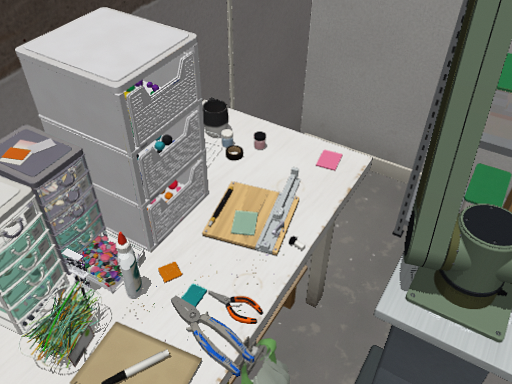

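View pics/top0.png

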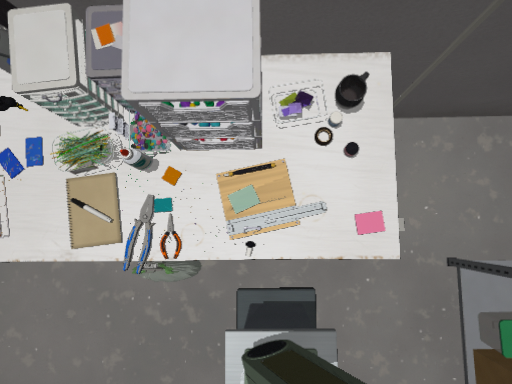

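The scene picture shows the board at about (250,215), with the greenish sheet at (243,223) and the bar from (268,245) to (293,172). In the top picture the board is at (258,195), the green sheet at (244,199), and the lug at (322,207). Look-alikes for the sheet: pink sheet at top (369,222), teal piece at (162,205), and amber tile at (172,175). I choose the greenish one on the board. Next are the close crops.

```bash
python3 - <<'E'
import cv2
a=cv2.imread('pics/top0.png')[140:265,200:350];cv2.imwrite('pics/c1.png',cv2.resize(a,None,fx=5,fy=4.8,interpolation=cv2.INTER_CUBIC)[:600,:800])
a=cv2.imread('pics/scene0.png')[155:265,190:320];cv2.imwrite('pics/c2.png',cv2.resize(a,None,fx=5.4,fy=5.4,interpolation=cv2.INTER_CUBIC)[:600,:800])
E
```

```text
(no output)
```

View pics/c1.png

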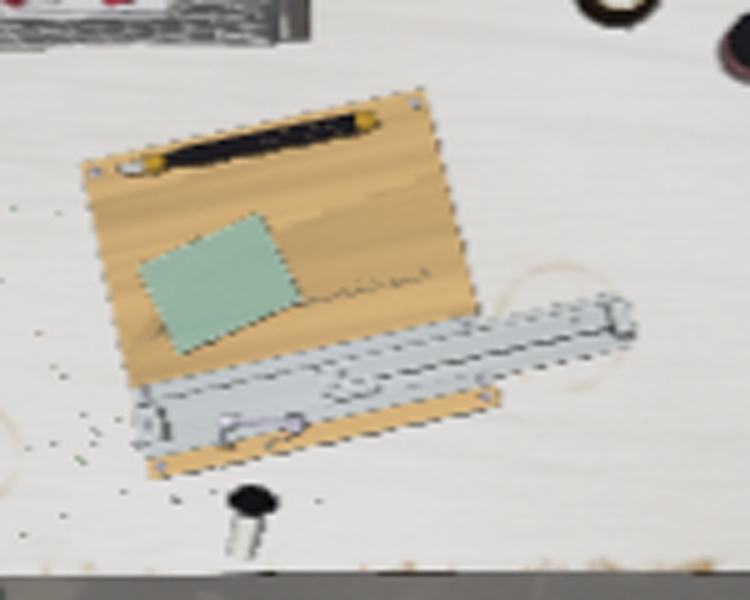

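View pics/c2.png

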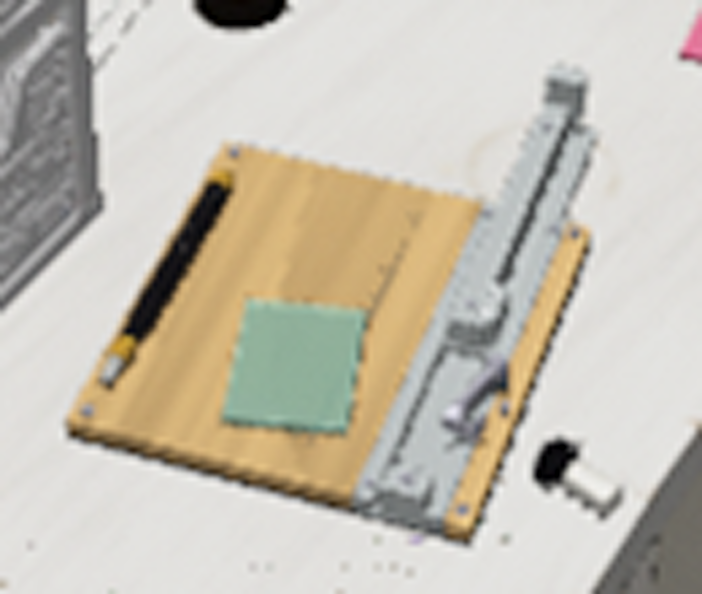

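The crops show the chosen sheet flat on the board (crop 1 centre about 220,283), with the lug at crop 1 (620,318). The catch is at (262,428), the end block at (150,425), and the cutter lies along the far edge.

```bash
cat > m.py <<'E'
from h import *
def board(n,im,z=None,h=.014):
    hsv=cv2.cvtColor(im,cv2.COLOR_RGB2HSV)
    m=cv2.inRange(hsv,(10,70,120),(28,200,255)); m=cv2.morphologyEx(m,cv2.MORPH_OPEN,np.ones((2,2)))
    k,l,st,_=cv2.connectedComponentsWithStats(cv2.morphologyEx(m,cv2.MORPH_CLOSE,np.ones((25,25))))
    return m,l,st
def green(n,im,h=.02,z=None):
    hsv=cv2.cvtColor(im,cv2.COLOR_RGB2HSV)
    m=cv2.inRange(hsv,(58,35,100),(88,110,220))
    m=cv2.morphologyEx(m,cv2.MORPH_OPEN,np.ones((3,3)))
    cs,_=cv2.findContours(m,cv2.RETR_EXTERNAL,cv2.CHAIN_APPROX_NONE)
    return cs
def rect(P):
    (c,s,a)=cv2.minAreaRect((np.array(P)[:,:2]*1000).astype(np.float32)); b=cv2.boxPoints((c,s,a)); return c,s,a,b
E
python3 - <<'E'
from m import *
for n in('top','scene'):
    z=np.load(f'pics/{n}0.npz');im=z['im']
    m,l,st=board(n,im); 
    for i in range(1,len(st)):
        if st[i,4]>1500:
            x=(l==i)&(m>0); v,u=np.nonzero(x); 
            P=ray(n,np.c_[u,v],.014); r=rect(P); print(n,st[i],np.round(r[0]),np.round(r[1],1),round(r[2],1),np.round(r[3]).tolist())
    for c in green(n,im):
        if cv2.contourArea(c)>100:
            c=c.reshape(-1,2); r=rect(ray(n,c,.020)); print(n,'green',c.mean(0),np.round(r[0]),np.round(r[1],1),round(r[2],1),np.round(r[3]).tolist())
z=np.load('pics/top0.npz')
def f(x,y): return (200+x/5,140+y/4.8)
print(ray('top',[f(83,162),f(422,88),f(500,398),f(152,478)],.014).round(3))
print('lug top',ray('top',[f(630,300),f(636,335),f(608,300),f(612,340)],.046).round(3))
E
```

```text
top [ 218  161   79   80 4620] [526.  58.] [198.1 208.7] 11.9 [[407.0, 139.0], [450.0, -65.0], [644.0, -24.0], [601.0, 180.0]]
top [  68  174   54   75 3370] [497. 542.] [206.2 143.3] 6.9 [[387.0, 601.0], [404.0, 459.0], [608.0, 484.0], [591.0, 626.0]]
top green [243.47368421 198.52631579] [528. 101.] [56.3 74.8] 24.2 [[487.0, 124.0], [518.0, 55.0], [569.0, 79.0], [538.0, 147.0]]
scene [ 204  184   96   71 4155] [521.  67.] [198.7 213.2] 11.8 [[402.0, 151.0], [445.0, -57.0], [640.0, -17.0], [596.0, 192.0]]
scene [  32  324  169   60 5650] [556. 541.] [337.7 128. ] 30.6 [[378.0, 510.0], [443.0, 400.0], [734.0, 572.0], [669.0, 682.0]]
scene green [ 23.         307.09210526] [799. 565.] [32.9 55. ] 0.8 [[782.0, 592.0], [783.0, 537.0], [816.0, 538.0], [815.0, 593.0]]
scene green [ 21.62745098 287.70588235] [842. 535.] [37.1 86. ] 1.9 [[822.0, 577.0], [825.0, 491.0], [862.0, 492.0], [859.0, 578.0]]
scene green [ 21.79605263 265.90131579] [891. 495.] [ 42.  132.3] 4.9 [[865.0, 559.0], [876.0, 427.0], [918.0, 431.0], [907.0, 563.0]]
scene green [ 80.09589041 238.89041096] [840. 359.] [26.  80.4] 5.0 [[824.0, 398.0], [831.0, 318.0], [857.0, 320.0], [850.0, 400.0]]
scene green [ 18.63157895 245.14473684] [949. 450.] [ 47.1 156.6] 7.0 [[916.0, 525.0], [935.0, 369.0], [982.0, 375.0], [963.0, 530.0]]
scene green [244.3902439  222.90243902] [524. 105.] [57.1 77.8] 24.0 [[482.0, 129.0], [514.0, 58.0], [566.0, 81.0], [534.0, 152.0]]
scene green [ 73.4040404  227.91919192] [878. 340.] [125.2  38.5] 89.7 [[858.0, 278.0], [897.0, 277.0], [897.0, 403.0], [859.0, 403.0]]
[[ 0.603  0.181  0.014]
 [ 0.647 -0.021  0.014]
 [ 0.456 -0.063  0.014]
 [ 0.409  0.14   0.014]]
lug top [[ 0.512 -0.135  0.046]
 [ 0.492 -0.138  0.046]
 [ 0.512 -0.122  0.046]
 [ 0.489 -0.124  0.046]]
```

```bash
cat > mv.py <<'E'
from h import *
YB=np.deg2rad(11.9)
def to(p,yaw=None,s=None):
    """tool-down, tool z = -board y rotated; yaw = angle of 'board x' dir"""
    s=s or status.get_state(); M=R.from_quat(s['orientation']).as_matrix()
    d=M.T@(np.array(p)-s['ee_pos']); print('dpos',d.round(4).tolist())
    if yaw is not None:
        G=np.array([[-np.cos(yaw),0,np.sin(yaw)],[-np.sin(yaw),0,-np.cos(yaw)],[0,-1,0]])
        print('ang',R.from_matrix(M.T@G).as_rotvec(degrees=True).round(2).tolist())
E
python3 - <<'E'
from mv import *
to([.508,-.171,.2],YB)
print(ray('scene',[(150,247),(208,190)],0).round(3))
E
```

```text
dpos [-0.4395, 0.0173, -0.2677]
ang [0.09, 4.42, 0.0]
[[ 0.69   0.283  0.   ]
 [ 0.688  0.036 -0.   ]]
```

Emit:
play_rows(deltas=[{"delta_pos": [-0.044, 0.0, -0.027], "angular": [0, 0.5, 0]}, {"delta_pos": [-0.08, 0.0, -0.05], "angular": [0, 1, 0]}, {"delta_pos": [-0.12, 0.0, -0.075], "angular": [0, 2, 0]}, {"delta_pos": [-0.16, 0.005, -0.1], "angular": [0, 3, 0]}, {"delta_pos": [-0.2, 0.01, -0.125], "angular": [0, 4, 0]}, {"delta_pos": [-0.24, 0.01, -0.15], "angular": [0, 4.4, 0]}, {"delta_pos": [-0.28, 0.015, -0.175], "angular": [0, 4.4, 0]}, {"delta_pos": [-0.32, 0.017, -0.2], "angular": [0, 4.4, 0]}, {"delta_pos": [-0.36, 0.017, -0.22], "angular": [0, 4.4, 0]}, {"delta_pos": [-0.4, 0.017, -0.245], "angular": [0, 4.4, 0]}, {"delta_pos": [-0.43, 0.017, -0.262], "angular": [0, 4.4, 0]}, {"delta_pos": [-0.44, 0.017, -0.268], "angular": [0, 4.4, 0]}, {"delta_pos": [-0.44, 0.017, -0.268], "angular": [0, 4.4, 0]}, {"delta_pos": [-0.44, 0.017, -0.268], "angular": [0, 4.4, 0]}], fingers=-1, newtons=40)

```text
time: 1.5
ee_pos: [0.5076, -0.1716, 0.2003]
orientation: [0.074, -0.703, 0.703, -0.073]
ft_force: [-0.4, -0.4, 0.8]
grip_width: 0.0
```

```bash
python3 - <<'E'
from h import *
snap('wrist','w1'); a=cv2.imread('pics/w1.png'); cv2.imwrite('pics/w1b.png',cv2.resize(a,(800,600)))
s=status.get_state();print(s['time'],s['ee_pos'],s['grip_width'],s['ft_force'])
E
```

```text
1.55 [ 0.50745447 -0.17198147  0.2004128 ] 1.1560061358726378e-06 [-0.76006569 -0.59959166 -0.44861819]
```

View pics/w1b.png

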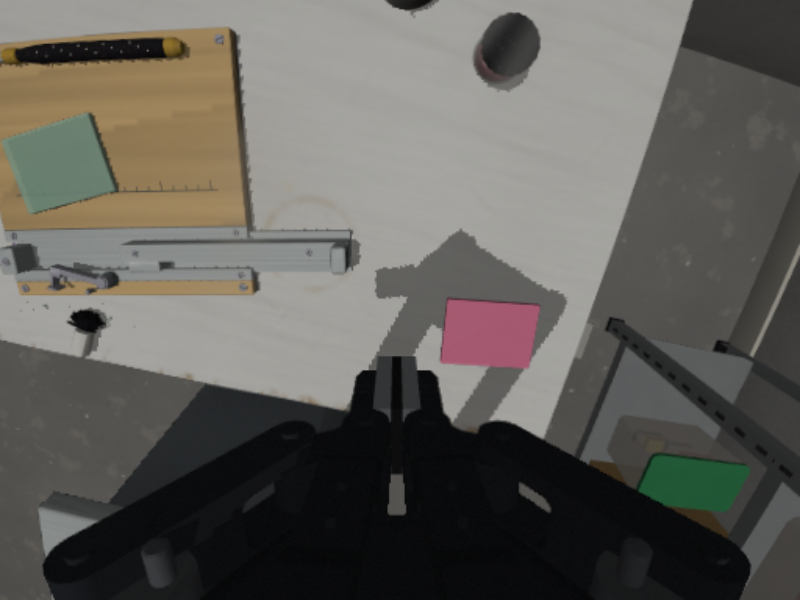

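The wrist view shows the lug's right face at about (346,260) in the 800-px picture. The shut fingertips are at (397,357), and the pink look-alike at (490,333), which I'll leave alone.

```bash
python3 - <<'E'
from m import *
z=np.load('pics/w1.npz');n='wrist'
print('tip pred',(proj(n,[z['p']-[0,0,.025],z['p']-[0,0,.038],z['p']-[0,0,.012]],z)/.64).round())
ex=np.array([np.cos(.2077),np.sin(.2077)]);ey=np.array([-ex[1],ex[0]])
def b(P,c): return np.c_[(P[:,:2]-c)@ex,(P[:,:2]-c)@ey].round(4)
def r8(uv,h): return ray(n,np.array(uv)*.64,h,z)
m,l,st=board(n,z['im'])
c0=np.array([.525,.061])
print('corners FR,NR', r8([(233,29),(256,293)],.014).round(4), b(r8([(233,29),(256,293)],.014),c0))
print('track edge',b(r8([(10,229),(247,229)],.014),c0))
print('lug top R', b(r8([(347,247),(347,272),(332,247),(332,273)],.046),c0), r8([(347,247),(347,272)],.046).round(4))
print('bar far edge top',b(r8([(140,240),(325,240)],.027),c0))
print('lug depth pts',dpt(n,[(218,166),(214,163)],z['d'],z).round(4))
for c in green(n,z['im']):
    if cv2.contourArea(c)>1000:
        r=rect(ray(n,c.reshape(-1,2),.02,z)); print(c.reshape(-1,2).mean(0),np.round(r[0]),np.round(r[1],1),r[2],np.round(r[3]).tolist())
E
```

```text
tip pred [[396. 336.]
 [396. 325.]
 [396. 348.]]
corners FR,NR [[ 0.6459 -0.0246  0.014 ]
 [ 0.454  -0.0654  0.014 ]] [[ 0.1007 -0.1087]
 [-0.0955 -0.109 ]]
track edge [[-0.0397  0.0965]
 [-0.0426 -0.1068]]
lug top R [[-0.0509 -0.1891]
 [-0.0694 -0.1884]
 [-0.0509 -0.1782]
 [-0.0702 -0.1774]] [[ 0.5142 -0.1345  0.046 ]
 [ 0.4959 -0.1377  0.046 ]]
bar far edge top [[-0.0483 -0.0254]
 [-0.0493 -0.1703]]
lug depth pts [[ 0.5042 -0.1315  0.0455]
 [ 0.5067 -0.1265  0.0456]]
[ 37.17156863 104.31372549] [527. 100.] [58.6 78.4] 23.644994735717773 [[485.0, 124.0], [516.0, 52.0], [570.0, 76.0], [539.0, 148.0]]
```

```bash
python3 - <<'E'
from m import *
z=np.load('pics/w1.npz');n='wrist';K,D,T=pose(n,z)
M=R.from_quat(z['q']).as_matrix()
for v in range(220,262,4):
    P=dpt(n,[(245,v),(260,v)],z['d'],z); print(v,((P-z['p'])@M).round(4).tolist())
P=dpt(n,[(u,236) for u in range(222,290,4)],z['d'],z); print(((P-z['p'])@M).round(3).tolist())
E
```

```text
220 [[0.0825, 0.2023, -0.0115], [0.0822, 0.2017, 0.0093]]
224 [[0.0877, 0.2004, -0.0115], [0.0876, 0.2002, 0.0093]]
228 [[-0.0103, -0.0178, -0.0044], [-0.0102, -0.0175, 0.0037]]
232 [[-0.0099, -0.0217, -0.0043], [-0.0097, -0.0214, 0.0036]]
236 [[-0.011, -0.0285, -0.0041], [-0.0101, -0.0268, 0.0035]]
240 [[-0.0105, -0.0317, -0.0041], [-0.0095, -0.03, 0.0034]]
244 [[-0.0102, -0.0353, -0.004], [-0.0099, -0.0348, 0.0033]]
248 [[-0.0105, -0.0398, -0.0038], [-0.0099, -0.0387, 0.0032]]
252 [[-0.0108, -0.044, -0.0037], [-0.0106, -0.0435, 0.0031]]
256 [[-0.0105, -0.0468, -0.0036], [-0.0102, -0.0463, 0.003]]
260 [[-0.0102, -0.0497, -0.0036], [-0.0103, -0.0497, 0.003]]
[[0.107, 0.201, -0.044], [0.107, 0.202, -0.039], [0.106, 0.2, -0.033], [0.106, 0.2, -0.027], [0.106, 0.2, -0.022], [-0.01, -0.028, -0.006], [-0.01, -0.027, -0.004], [-0.01, -0.027, -0.002], [-0.011, -0.028, 0.0], [-0.01, -0.027, 0.002], [-0.011, -0.028, 0.004], [-0.01, -0.027, 0.007], [0.107, 0.202, 0.024], [0.106, 0.2, 0.029], [0.106, 0.2, 0.035], [0.106, 0.2, 0.04], [0.106, 0.2, 0.046]]
```

The wrist depth puts the visible finger ends behind where the spec says the tips are. I'll check the tip height with the scene camera before reaching.

```bash
python3 - <<'E'
from h import *
im,d=snap('scene','s1'); z=np.load('pics/s1.npz')
q=proj('scene',[z['p']-[0,0,t] for t in(-.05,-.018,0,.025,.038)]); print(z['p'],q.round(1).tolist())
c=q[2].astype(int); print(c); x0,y0=max(c[0]-60,0),max(c[1]-60,0)
a=np.ascontiguousarray(im[y0:y0+110,x0:x0+130,::-1]); a=cv2.resize(a,None,fx=5,fy=5,interpolation=cv2.INTER_CUBIC)
for p in q: cv2.circle(a,tuple(int(v) for v in (p-[x0,y0])*5),4,(0,0,255),1)
cv2.imwrite('pics/s1c.png',a)
E
```

```text
[ 0.50745447 -0.17198147  0.2004128 ] [[305.9, 97.4], [304.9, 107.9], [304.3, 113.6], [303.6, 121.4], [303.2, 125.4]]
[304 113]
```

View pics/s1c.png

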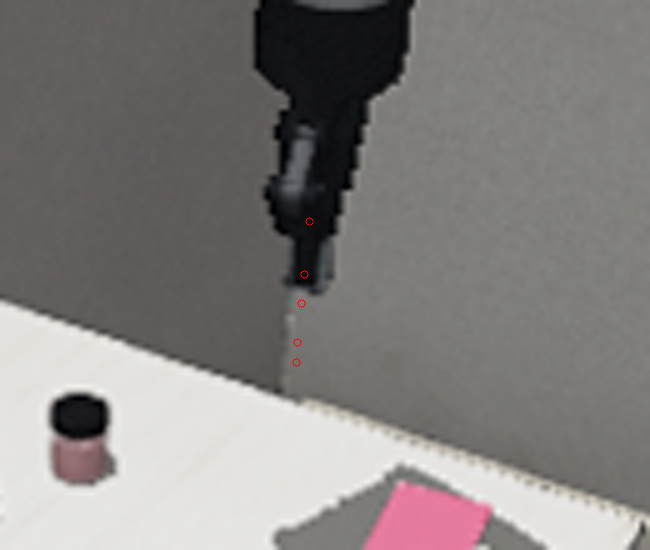

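The scene view also shows the drawn fingers ending at about crop (307,290). That is 10–18 mm short of the TCP, where the spec says 25 mm beyond it. I'll descend to a height that is safe either way (TCP z 0.060), clear of the lug, and look again.

Emit:
play_rows(deltas=[{"delta_pos": [-0.005, 0.045, 0], "angular": [0, 0, 0]}, {"delta_pos": [-0.005, 0.09, 0], "angular": [0, 0, 0]}, {"delta_pos": [-0.005, 0.125, 0], "angular": [0, 0, 0]}, {"delta_pos": [-0.005, 0.14, 0], "angular": [0, 0, 0]}, {"delta_pos": [-0.005, 0.14, 0], "angular": [0, 0, 0]}, {"delta_pos": [-0.005, 0.14, 0], "angular": [0, 0, 0]}])

```text
time: 2.2
ee_pos: [0.5134, -0.171, 0.0612]
orientation: [0.073, -0.703, 0.704, -0.073]
ft_force: [-0.1, -0.5, 0.1]
grip_width: 0.0002
```

```bash
python3 - <<'E'
from h import *
snap('wrist','w2'); a=cv2.imread('pics/w2.png'); cv2.imwrite('pics/w2b.png',cv2.resize(a,(800,600)))
im,d=snap('scene','s2'); z=np.load('pics/s2.npz')
q=proj('scene',[z['p']-[0,0,t] for t in(-.05,-.018,0,.025,.038)]); print(z['p'],q.round(1).tolist())
c=q[2].astype(int); x0,y0=c[0]-60,c[1]-60
a=cv2.resize(np.ascontiguousarray(im[y0:y0+110,x0:x0+130,::-1]),None,fx=5,fy=5,interpolation=cv2.INTER_CUBIC)
for p in q: cv2.circle(a,tuple(int(v) for v in (p-[x0,y0])*5),4,(0,0,255),1)
cv2.imwrite('pics/s2c.png',a)
M=R.from_quat(z['q']).as_matrix()
zz=np.load('pics/w2.npz')
for v in range(200,262,4): print(v,((dpt('wrist',[(250,v)],zz['d'],zz)-zz['p'])@M).round(4).tolist())
E
```

```text
[ 0.51401952 -0.17105223  0.06186002] [[299.6, 139.8], [298.7, 148.9], [298.3, 153.9], [297.7, 160.7], [297.4, 164.2]]
200 [[0.0026, 0.0624, -0.0028]]
204 [[0.0062, 0.0626, -0.0028]]
208 [[0.0095, 0.062, -0.0028]]
212 [[0.0132, 0.0621, -0.0028]]
216 [[0.017, 0.0625, -0.0028]]
220 [[0.0204, 0.0619, -0.0028]]
224 [[0.0242, 0.0621, -0.0028]]
228 [[-0.0102, -0.0174, -0.0017]]
232 [[-0.0101, -0.0221, -0.0017]]
236 [[-0.0106, -0.0277, -0.0016]]
240 [[-0.0105, -0.0317, -0.0016]]
244 [[-0.0106, -0.036, -0.0015]]
248 [[-0.0102, -0.0391, -0.0015]]
252 [[-0.011, -0.0442, -0.0014]]
256 [[-0.0101, -0.046, -0.0014]]
260 [[-0.0098, -0.0489, -0.0014]]
```

View pics/w2b.png

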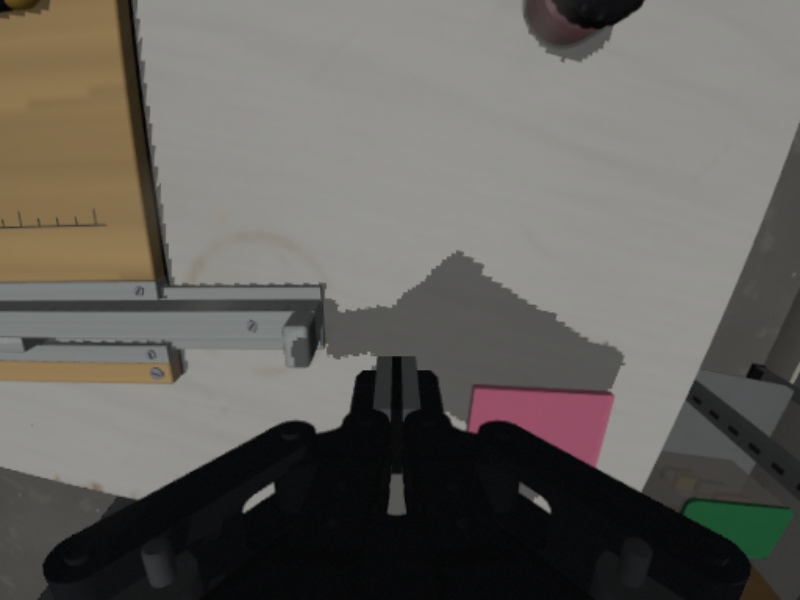

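View pics/s2c.png

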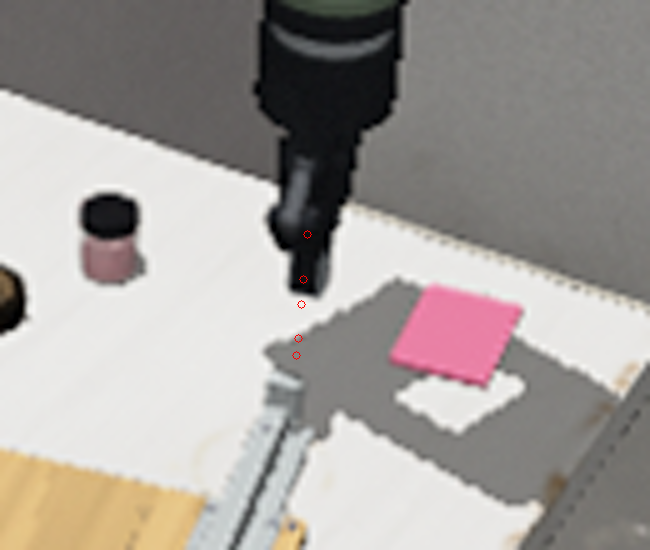

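The jaws are 25–30 mm right of the lug and nothing is touching. Both views agree that the drawn tips are about 15 mm behind the TCP. I'll lower carefully in small calls and watch the force.

Emit:
play_rows(deltas=[{"delta_pos": [0.001, 0.02, 0], "angular": [0, 0, 0]}, {"delta_pos": [0.001, 0.03, 0], "angular": [0, 0, 0]}, {"delta_pos": [0.001, 0.03, 0], "angular": [0, 0, 0]}])

```text
time: 2.6
ee_pos: [0.5118, -0.1701, 0.0302]
orientation: [-0.074, 0.703, -0.703, 0.073]
ft_force: [-0.5, 0.6, -0.1]
grip_width: 0.0002
```

Emit:
play_rows(deltas=[{"delta_pos": [0, 0.003, 0], "angular": [0, 0, 0]}, {"delta_pos": [0, 0.003, 0], "angular": [0, 0, 0]}])

```text
time: 2.8
ee_pos: [0.5128, -0.1703, 0.028]
orientation: [0.073, -0.703, 0.703, -0.074]
ft_force: [0.2, 0.6, 0.4]
grip_width: 0.0001
```

Emit:
play_rows(deltas=[{"delta_pos": [0, 0.003, 0], "angular": [0, 0, 0]}, {"delta_pos": [0, 0.003, 0], "angular": [0, 0, 0]}])

```text
time: 3.0
ee_pos: [0.5125, -0.1702, 0.0246]
orientation: [0.073, -0.703, 0.703, -0.073]
ft_force: [1.3, 0.2, 0.5]
grip_width: 0.0002
```

Emit:
play_rows(deltas=[{"delta_pos": [0, 0.003, 0], "angular": [0, 0, 0]}, {"delta_pos": [0, 0.003, 0], "angular": [0, 0, 0]}])

```text
time: 3.2
ee_pos: [0.5122, -0.1701, 0.0213]
orientation: [-0.074, 0.703, -0.703, 0.073]
ft_force: [-0.3, 0.3, 0.0]
grip_width: 0.0004
```

```bash
python3 - <<'E'
from h import *
im,d=snap('scene','s3'); z=np.load('pics/s3.npz')
print(status.get_state()['ft_force'])
q=proj('scene',[z['p']-[0,0,t] for t in(-.05,-.018,0)]); print(z['p'],q.round(1).tolist())
c=q[2].astype(int); x0,y0=c[0]-60,c[1]-80
a=cv2.resize(np.ascontiguousarray(im[y0:y0+110,x0:x0+130,::-1]),None,fx=5,fy=5,interpolation=cv2.INTER_CUBIC)
for p in q: cv2.circle(a,tuple(int(v) for v in (p-[x0,y0])*5),4,(0,0,255),1)
cv2.imwrite('pics/s3c.png',a)
E
```

```text
[-0.28469432  0.73870507 -0.24401372]
[ 0.51224899 -0.17013937  0.02133855] [[298.9, 151.7], [298.2, 160.4], [297.7, 165.2]]
```

View pics/s3c.png

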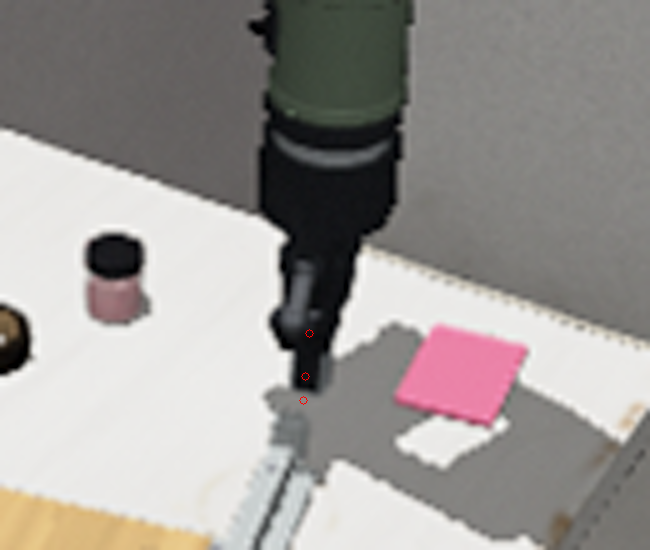

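At TCP z 0.021 there's still no contact, so the tips really are behind the TCP, at about z 0.035. I'll lower 5 mm more and push along board +y (tool −z), stopping short of home.

Emit:
play_rows(deltas=[{"delta_pos": [0, 0.005, 0], "angular": [0, 0, 0]}, {"delta_pos": [0, 0.005, -0.01], "angular": [0, 0, 0]}, {"delta_pos": [0, 0.005, -0.02], "angular": [0, 0, 0]}, {"delta_pos": [0, 0.005, -0.025], "angular": [0, 0, 0]}, {"delta_pos": [0, 0.005, -0.03], "angular": [0, 0, 0]}, {"delta_pos": [0, 0.005, -0.036], "angular": [0, 0, 0]}, {"delta_pos": [0, 0.005, -0.044], "angular": [0, 0, 0]}, {"delta_pos": [0, 0.005, -0.052], "angular": [0, 0, 0]}, {"delta_pos": [0, 0.005, -0.06], "angular": [0, 0, 0]}])

```text
time: 4.15
ee_pos: [0.5, -0.1109, 0.0167]
orientation: [0.073, -0.703, 0.703, -0.074]
ft_force: [-0.1, -1.4, 0.1]
grip_width: 0.0004
```

```bash
python3 - <<'E'
from h import *
s=status.get_state();print(s['ft_force'],s['ee_pos'])
snap('wrist','w4'); a=cv2.imread('pics/w4.png'); cv2.imwrite('pics/w4b.png',cv2.resize(a,(800,600)))
E
```

```text
[-0.05526929 -1.35904901  0.12183067] [ 0.50004848 -0.11088894  0.01673638]
```

View pics/w4b.png

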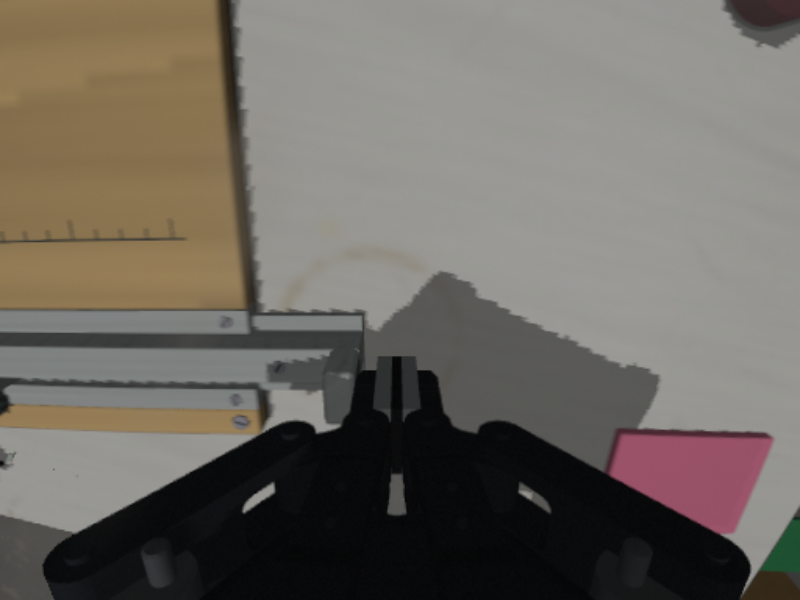

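Contact has been made (−1.4 N along y). The lug at (345,385) is being pushed and the bar is sliding. Continuing.

Emit:
play_rows(deltas=[{"delta_pos": [0, 0, -0.008], "angular": [0, 0, 0]}, {"delta_pos": [0, 0, -0.016], "angular": [0, 0, 0]}, {"delta_pos": [0, 0, -0.024], "angular": [0, 0, 0]}, {"delta_pos": [0, 0, -0.032], "angular": [0, 0, 0]}, {"delta_pos": [0, 0, -0.036], "angular": [0, 0, 0]}, {"delta_pos": [0, 0, -0.04], "angular": [0, 0, 0]}, {"delta_pos": [0, 0, -0.044], "angular": [0, 0, 0]}, {"delta_pos": [0, 0, -0.048], "angular": [0, 0, 0]}])

```text
time: 5.0
ee_pos: [0.4915, -0.0654, 0.0171]
orientation: [0.073, -0.702, 0.704, -0.075]
ft_force: [0.9, -6.6, 0.8]
grip_width: 0.0
```

```bash
python3 - <<'E'
from h import *
s=status.get_state();print(s['ft_force'],s['ee_pos'])
snap('wrist','w5'); a=cv2.imread('pics/w5.png'); cv2.imwrite('pics/w5b.png',cv2.resize(a,(800,600)))
im,d=snap('scene','s5')
cv2.imwrite('pics/s5c.png',cv2.resize(np.ascontiguousarray(im[155:265,190:320,::-1]),None,fx=5.4,fy=5.4,interpolation=cv2.INTER_CUBIC))
E
```

```text
[ 0.92330707 -6.5614443   0.83103842] [ 0.49153174 -0.06537487  0.01711593]
```

View pics/w5b.png

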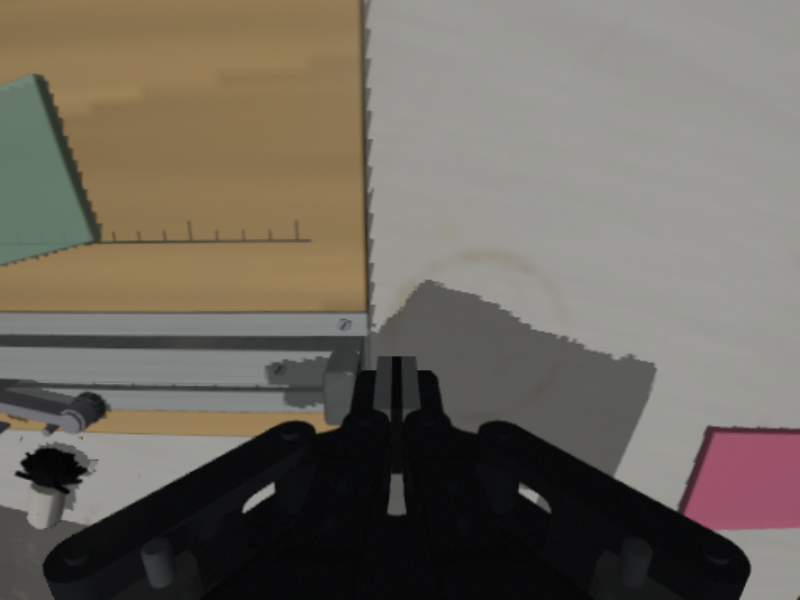

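View pics/s5c.png

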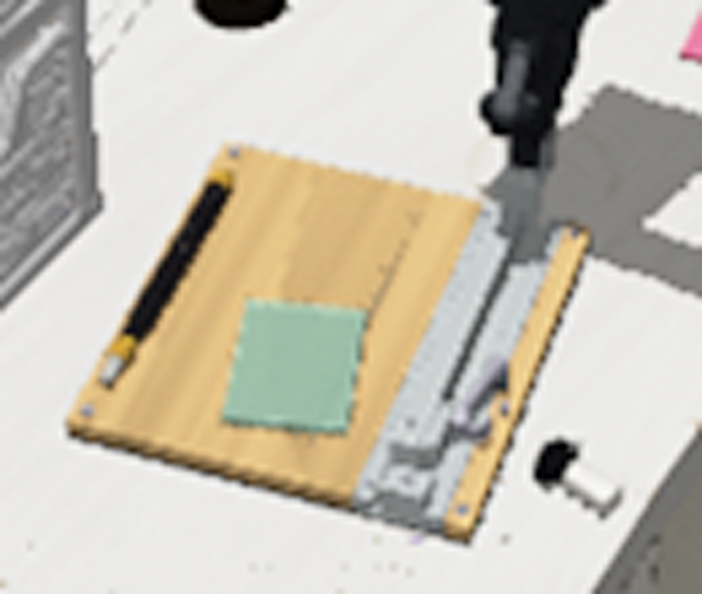

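Force is 6.6 N, so the head is passing the catch (head at crop (415,450), catch at (475,400)). I'll advance in smaller steps.

Emit:
play_rows(deltas=[{"delta_pos": [0, 0, -0.003], "angular": [0, 0, 0]}, {"delta_pos": [0, 0, -0.006], "angular": [0, 0, 0]}, {"delta_pos": [0, 0, -0.009], "angular": [0, 0, 0]}, {"delta_pos": [0, 0, -0.011], "angular": [0, 0, 0]}])

```text
time: 5.5
ee_pos: [0.4879, -0.0536, 0.0167]
orientation: [-0.073, 0.703, -0.703, 0.073]
ft_force: [0.4, -0.8, 1.1]
grip_width: 0.0003
```

```bash
python3 - <<'E'
from h import *
s=status.get_state();z=np.load('pics/w5.npz')
f=lambda uv,h: ray('wrist',np.array(uv)*.64,h,z)
ex=np.array([np.cos(.2077),np.sin(.2077)]);ey=np.array([-ex[1],ex[0]])
L=f([(362,345),(328,355)],.046);B=f([(366,200),(367,320)],.014)
print('lug y rel board right edge',(L[:,:2]@ey-(B[:,:2]@ey).mean()).round(4),(B[:,:2]@ey).round(4),'tcp',s['ee_pos'][:2]@ey-(B[:,:2]@ey).mean(),s['ft_force'])
E
```

```text
lug y rel board right edge [-0.0002  0.0108] [-0.1547 -0.1542] tcp 0.0014046088306659266 [ 0.41028356 -0.76460931  1.10203206]
```

The force dropped to 0.8 N, so the nose may already have sprung behind the head. I'll keep going gently to the end block.

Emit:
play_rows(deltas=[{"delta_pos": [0, 0, -0.001], "angular": [0, 0, 0]}, {"delta_pos": [0, 0, -0.002], "angular": [0, 0, 0]}, {"delta_pos": [0, 0, -0.002], "angular": [0, 0, 0]}])

```text
time: 5.8
ee_pos: [0.4886, -0.0531, 0.0169]
orientation: [0.073, -0.702, 0.704, -0.075]
ft_force: [2.0, -10.0, 0.6]
grip_width: 0.0001
```

Emit:
play_rows(deltas=[{"delta_pos": [0, 0, -0.001], "angular": [0, 0, 0]}, {"delta_pos": [0, 0, -0.0015], "angular": [0, 0, 0]}])

```text
time: 6.0
ee_pos: [0.4887, -0.0529, 0.0171]
orientation: [0.073, -0.701, 0.705, -0.075]
ft_force: [2.3, -17.4, 1.4]
grip_width: 0.0
```

The bar met the rigid end block: 17 N with no advance. I'll back off, rise, and check the catch.

Emit:
play_rows(deltas=[{"delta_pos": [0, 0, 0.006], "angular": [0, 0, 0]}, {"delta_pos": [0, 0, 0.015], "angular": [0, 0, 0]}, {"delta_pos": [0, -0.04, 0.015], "angular": [0, 0, 0]}, {"delta_pos": [0, -0.08, 0.015], "angular": [0, 0, 0]}, {"delta_pos": [-0.02, -0.12, -0.02], "angular": [0, 0, 0]}, {"delta_pos": [-0.03, -0.14, -0.06], "angular": [0, 0, 0]}, {"delta_pos": [-0.03, -0.14, -0.1], "angular": [0, 0, 0]}, {"delta_pos": [-0.03, -0.14, -0.12], "angular": [0, 0, 0]}, {"delta_pos": [-0.03, -0.14, -0.12], "angular": [0, 0, 0]}, {"delta_pos": [-0.03, -0.14, -0.12], "angular": [0, 0, 0]}])

```text
time: 7.0
ee_pos: [0.4913, 0.0732, 0.1562]
orientation: [0.074, -0.703, 0.703, -0.073]
ft_force: [-0.0, 0.1, -0.7]
grip_width: 0.0002
```

```bash
python3 - <<'E'
from h import *
s=status.get_state();print(s['ft_force'],s['ee_pos'],s['time'])
snap('wrist','w6'); a=cv2.imread('pics/w6.png'); cv2.imwrite('pics/w6b.png',cv2.resize(a,(800,600)))
im,d=snap('scene','s6')
cv2.imwrite('pics/s6c.png',cv2.resize(np.ascontiguousarray(im[155:265,190:320,::-1]),None,fx=5.4,fy=5.4,interpolation=cv2.INTER_CUBIC))
E
```

```text
[-0.01601239  0.13047336 -0.6697013 ] [0.49128148 0.07323421 0.15623306] 7.0
```

View pics/w6b.png

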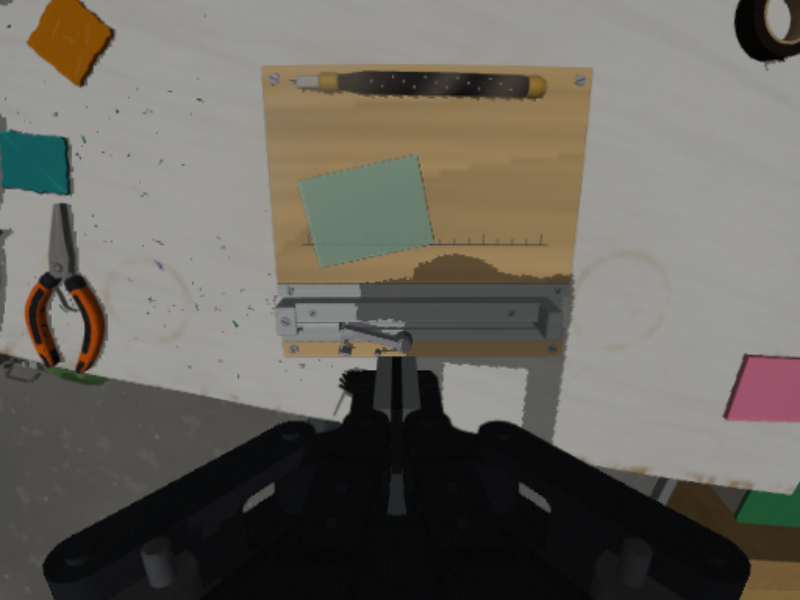

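View pics/s6c.png

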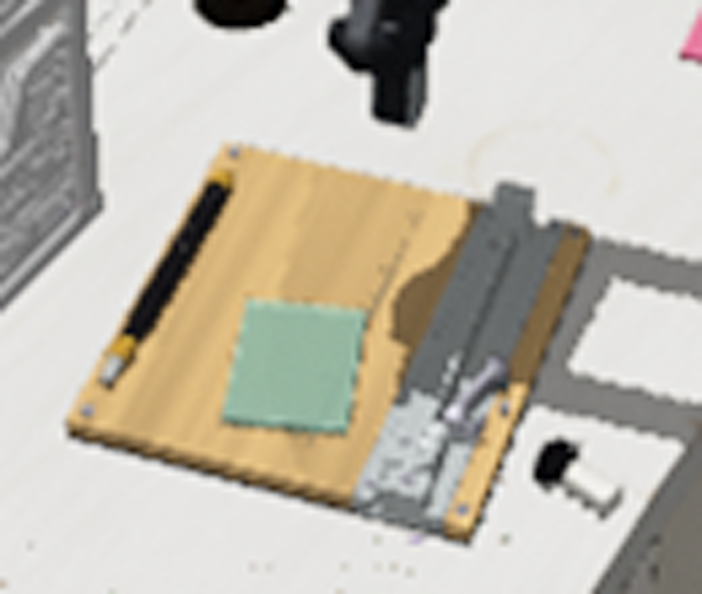

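The wrist view shows the bar home, with its lug at (550,320) and its left end against the block at (287,322). The catch nose is at about (345,335), just right of the head's end. I'll zoom in and measure.

```bash
python3 - <<'E'
from m import *
z=np.load('pics/w6.npz');im=z['im']
a=im[175:235,170:370,::-1]; cv2.imwrite('pics/w6z.png',cv2.resize(a,(800,240),interpolation=cv2.INTER_CUBIC))
f=lambda uv,h: ray('wrist',np.array(uv)*.64,h,z)
C=f([(263,67),(591,69),(568,356),(284,356)],.014)[:,:2]; print(C.round(4)); c=C.mean(0)
v=(C[1]-C[0])+(C[2]-C[3]); ey=-v/np.linalg.norm(v); ex=np.array([ey[1],-ey[0]]); print('c',c,'yaw',np.degrees(np.arctan2(ex[1],ex[0])),np.linalg.norm(C[0]-C[1]),np.linalg.norm(C[1]-C[2]))
b=lambda P:np.c_[(P[:,:2]-c)@ex,(P[:,:2]-c)@ey].round(4).tolist()
print('lug R',b(f([(562,312),(562,338)],.046)))
for cc in green('wrist',im):
    if cv2.contourArea(cc)>1000:
        r=rect(ray('wrist',cc.reshape(-1,2),.02,z)); print(np.round(r[0]),np.round(r[1],1),r[2],np.round(r[3]).tolist(), b(r[3]/1000), b(np.array([r[0]])/1000))
np.savez('board.npz',c=c,ex=ex,ey=ey)
E
```

```text
[[ 0.6028  0.1819]
 [ 0.6456 -0.0202]
 [ 0.4532 -0.068 ]
 [ 0.4091  0.1415]]
c [0.52766811 0.05882223] yaw 11.923548002085855 0.2065522606420071 0.19833508004832567
lug R [[-0.0522, -0.0867], [-0.0706, -0.0889]]
[528. 101.] [58.3 77.7] 24.045072555541992 [[485.0, 124.0], [517.0, 53.0], [570.0, 77.0], [538.0, 148.0]] [[-0.0281, 0.0728], [-0.0118, -0.0032], [0.0452, 0.0091], [0.0289, 0.0851]] [[0.0085, 0.0409]]
```

View pics/w6z.png

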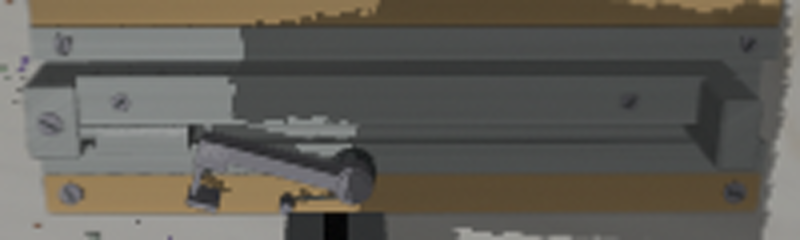

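The catch nose (crop 195,140) sits right behind the head's end (188,140). The lug face is at about −88 mm (home is −90), so the bar is home and latched. Next is the sheet: centre (0.528, 0.101), yaw 24°, centre at board (8.5, 41) mm.

```bash
python3 - <<'E'
from mv import *
to([.528,.101,.045],np.deg2rad(24.05))
E
```

```text
dpos [-0.0416, 0.1112, -0.0205]
ang [-0.0, -12.18, 0.06]
```

Emit:
play_rows(deltas=[{"delta_pos": [-0.02, 0, -0.01], "angular": [0, -6, 0]}, {"delta_pos": [-0.0415, 0, -0.0205], "angular": [0, -12.2, 0]}, {"delta_pos": [-0.0415, 0.03, -0.0205], "angular": [0, -12.2, 0]}, {"delta_pos": [-0.0415, 0.07, -0.0205], "angular": [0, -12.2, 0]}, {"delta_pos": [-0.0415, 0.1, -0.0205], "angular": [0, -12.2, 0]}, {"delta_pos": [-0.0415, 0.111, -0.0205], "angular": [0, -12.2, 0]}, {"delta_pos": [-0.0415, 0.111, -0.0205], "angular": [0, -12.2, 0]}, {"delta_pos": [-0.0415, 0.111, -0.0205], "angular": [0, -12.2, 0]}], fingers=0.2)

```text
time: 7.9
ee_pos: [0.5293, 0.1015, 0.0466]
orientation: [0.147, -0.692, 0.692, -0.148]
ft_force: [0.1, 0.2, 0.4]
grip_width: 0.0511
```

```bash
python3 - <<'E'
from h import *
s=status.get_state();print(s['ft_force'],s['ee_pos'],s['time'],s['grip_width'])
snap('wrist','w7'); a=cv2.imread('pics/w7.png'); cv2.imwrite('pics/w7b.png',cv2.resize(a,(800,600)))
im,d=snap('scene','s7')
cv2.imwrite('pics/s7c.png',cv2.resize(np.ascontiguousarray(im[155:265,190:320,::-1]),None,fx=5.4,fy=5.4,interpolation=cv2.INTER_CUBIC))
E
```

```text
[0.12064797 0.16235902 0.37890933] [0.52928789 0.10152112 0.04661039] 7.9 0.051050697674232086
```

View pics/w7b.png

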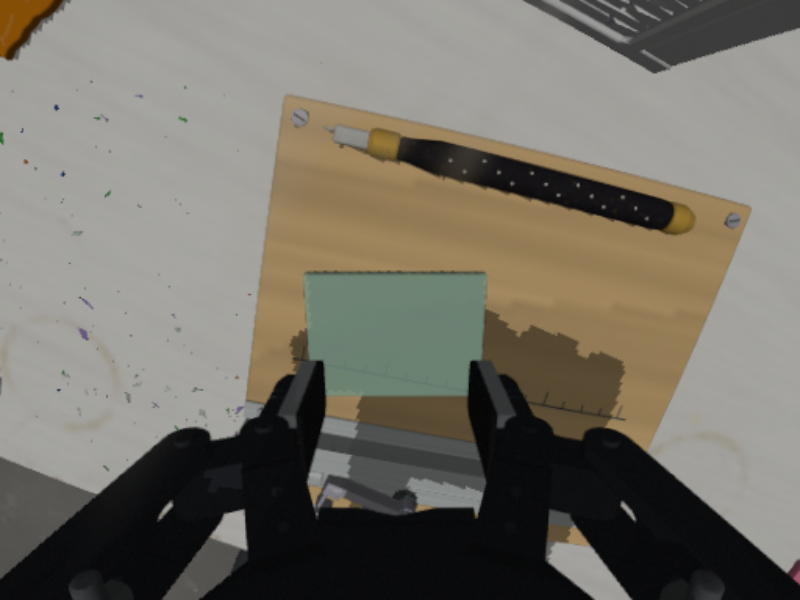

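View pics/s7c.png

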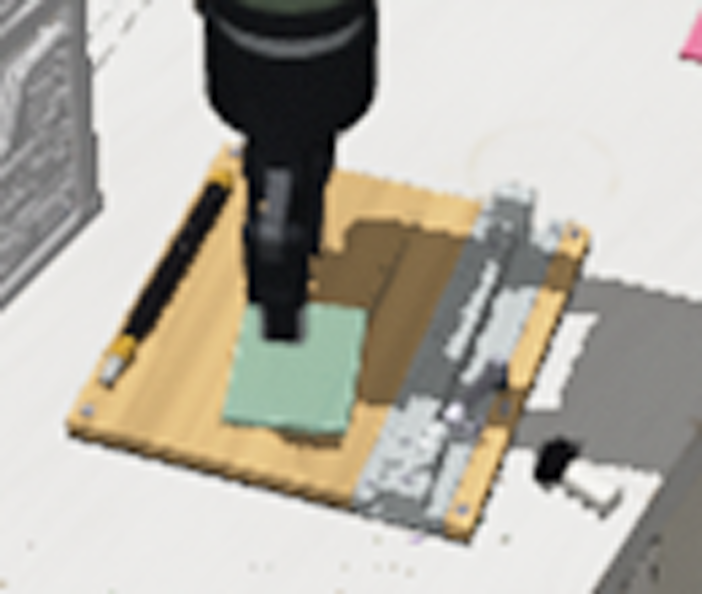

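The fingers are square to the sheet and above its middle. I'll narrow them to keep the tips well inside the 80 mm, descend, then touch in small steps.

Emit:
play_rows(deltas=[{"delta_pos": [0, 0.012, 0], "angular": [0, 0, 0]}, {"delta_pos": [0, 0.024, 0], "angular": [0, 0, 0]}, {"delta_pos": [0, 0.028, 0], "angular": [0, 0, 0]}, {"delta_pos": [0, 0.028, 0], "angular": [0, 0, 0]}, {"delta_pos": [0, 0.028, 0], "angular": [0, 0, 0]}], fingers=-0.2)

```text
time: 8.5
ee_pos: [0.5281, 0.1019, 0.0174]
orientation: [0.148, -0.691, 0.692, -0.148]
ft_force: [0.6, -0.1, 0.0]
grip_width: 0.034
```

```bash
python3 - <<'E'
from h import *
s=status.get_state();print(s['ft_force'],s['ee_pos'],s['time'],s['grip_width'])
snap('wrist','w8'); z=np.load('pics/w8.npz');a=cv2.imread('pics/w8.png'); cv2.imwrite('pics/w8b.png',cv2.resize(a,(800,600)))
M=R.from_quat(z['q']).as_matrix()
for u in (214,218,289,293):
  for v in range(216,252,4):
    p=((dpt('wrist',[(u,v)],z['d'],z)-z['p'])@M)[0]
    if p[1]<0.01: print(u,v,p.round(4)); break
E
```

```text
[ 0.61978983 -0.08318228  0.0458949 ] [0.52807584 0.10190713 0.01737452] 8.5 0.03404960571325626
214 216 [-0.0105 -0.0017 -0.0235]
218 216 [-0.0109 -0.0028 -0.021 ]
289 216 [-0.0105 -0.0018  0.0211]
293 216 [-0.0107 -0.0024  0.0234]
```

View pics/w8b.png

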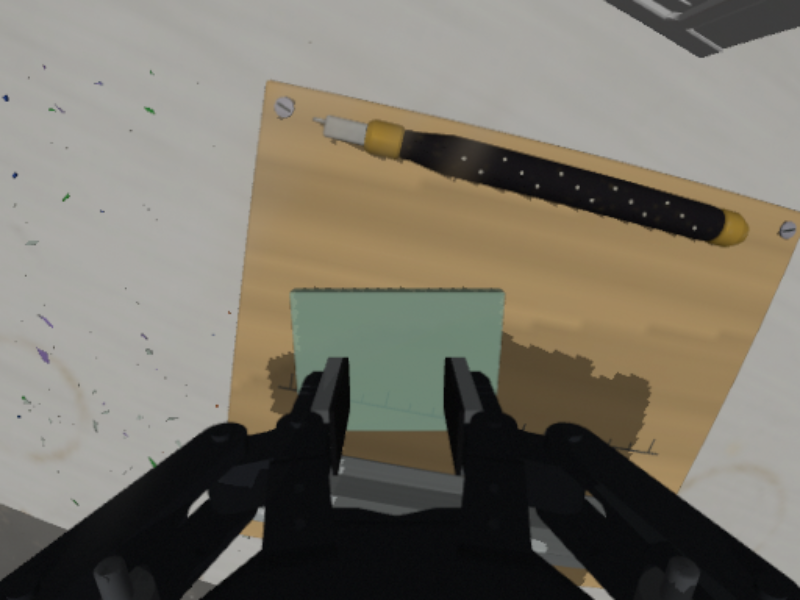

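Both fingertips are over the sheet. Now the slow touch.

Emit:
play_rows(deltas=[{"delta_pos": [0, 0.004, 0], "angular": [0, 0, 0]}, {"delta_pos": [0, 0.008, 0], "angular": [0, 0, 0]}, {"delta_pos": [0, 0.01, 0], "angular": [0, 0, 0]}])

```text
time: 8.85
ee_pos: [0.5279, 0.1018, 0.0072]
orientation: [0.148, -0.691, 0.692, -0.148]
ft_force: [-0.2, -0.4, -0.1]
grip_width: 0.0343
```

Emit:
play_rows(deltas=[{"delta_pos": [0, 0.002, 0], "angular": [0, 0, 0]}, {"delta_pos": [0, 0.002, 0], "angular": [0, 0, 0]}])

```text
time: 9.05
ee_pos: [0.5282, 0.1019, 0.0056]
orientation: [0.148, -0.691, 0.692, -0.148]
ft_force: [0.5, -1.0, -0.5]
grip_width: 0.0346
```

Emit:
play_rows(deltas=[{"delta_pos": [0, 0.002, 0], "angular": [0, 0, 0]}, {"delta_pos": [0, 0.002, 0], "angular": [0, 0, 0]}])

```text
time: 9.25
ee_pos: [0.5283, 0.1019, 0.0054]
orientation: [0.147, -0.691, 0.692, -0.148]
ft_force: [-4.8, -0.6, 15.0]
grip_width: 0.034
```

Emit:
play_rows(deltas=[{"delta_pos": [0, 0.002, 0], "angular": [0, 0, 0]}, {"delta_pos": [0, 0.002, 0], "angular": [0, 0, 0]}])

```text
time: 9.45
ee_pos: [0.5283, 0.1019, 0.0054]
orientation: [0.147, -0.691, 0.692, -0.148]
ft_force: [-8.7, -1.7, 29.4]
grip_width: 0.0342
```

The sheet was touched at TCP z 0.0055. At about 7 N/mm, easing 2.3 mm should leave 12–13 N. Then I'll drag and turn 12.1°, stopping short of the bar.

Emit:
play_rows(deltas=[{"delta_pos": [0, -0.0023, 0], "angular": [0, 0, 0]}, {"delta_pos": [0, -0.0023, 0], "angular": [0, 0, 0]}, {"delta_pos": [0.003, -0.0023, -0.0006], "angular": [0, 2, 0]}, {"delta_pos": [0.006, -0.0023, -0.0013], "angular": [0, 4, 0]}, {"delta_pos": [0.009, -0.0023, -0.0019], "angular": [0, 6, 0]}])

```text
time: 9.95
ee_pos: [0.5223, 0.1005, 0.0055]
orientation: [-0.108, 0.698, -0.698, 0.113]
ft_force: [2.4, -0.1, 8.8]
grip_width: 0.0344
```

```bash
python3 - <<'E'
from m import *
s=status.get_state();print(s['ft_force'],s['ee_pos'],s['time'],s['grip_width'])
snap('wrist','w9'); z=np.load('pics/w9.npz');cv2.imwrite('pics/w9b.png',cv2.resize(cv2.imread('pics/w9.png'),(800,600)))
print('tool yaw',np.degrees(np.arctan2(*-R.from_quat(z['q']).as_matrix()[[1,0],0])))
E
```

```text
[ 2.41265368 -0.06987065  8.77674702] [0.52233898 0.10050761 0.00548423] 9.95 0.03443500977340435
tool yaw 18.030327941165535
```

View pics/w9b.png

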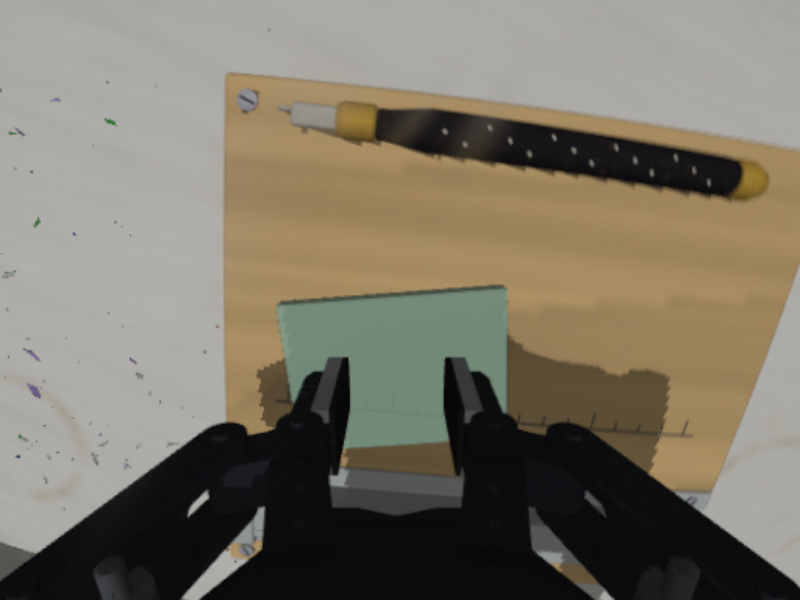

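The sheet lagged the turn by about 4° at only 8.8 N (far edge slopes from (277,303) to (506,287)). I'll press a little more, then turn the rest plus the lag while dragging.

Emit:
play_rows(deltas=[{"delta_pos": [0, 0.0008, 0], "angular": [0, 0, 0]}, {"delta_pos": [0.003, 0.0008, -0.0003], "angular": [0, 2.5, 0]}, {"delta_pos": [0.006, 0.0008, -0.0006], "angular": [0, 5, 0]}, {"delta_pos": [0.009, 0.0008, -0.0009], "angular": [0, 7.5, 0]}, {"delta_pos": [0.012, 0.0008, -0.0012], "angular": [0, 9.5, 0]}])

```text
time: 10.5
ee_pos: [0.512, 0.0982, 0.0055]
orientation: [-0.049, 0.705, -0.705, 0.056]
ft_force: [4.1, 1.3, 12.3]
grip_width: 0.0343
```

```bash
python3 - <<'E'
from m import *
s=status.get_state();print(s['ft_force'],s['ee_pos'],s['time'],s['grip_width'])
snap('wrist','w10'); z=np.load('pics/w10.npz');cv2.imwrite('pics/w10b.png',cv2.resize(cv2.imread('pics/w10.png'),(800,600)))
print('tool yaw',np.degrees(np.arctan2(*-R.from_quat(z['q']).as_matrix()[[1,0],0])))
E
```

```text
[ 4.14891539  1.28708063 12.28997278] [0.51202205 0.09818062 0.00545838] 10.5 0.03429911240964828
tool yaw 8.532862398209307
```

View pics/w10b.png

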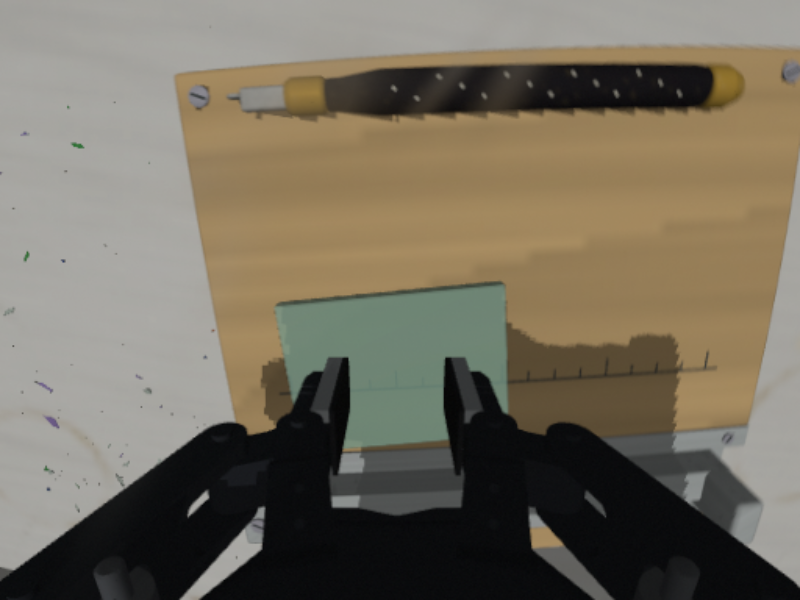

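The sheet is now parallel to the board: its far edge slopes about 5°, matching the ruler line's 4.6°. Dragging straight towards the bar.

Emit:
play_rows(deltas=[{"delta_pos": [0.003, 0, 0.0002], "angular": [0, 0, 0]}, {"delta_pos": [0.006, 0, 0.0004], "angular": [0, 0, 0]}, {"delta_pos": [0.009, 0, 0.0005], "angular": [0, 0, 0]}, {"delta_pos": [0.012, 0, 0.0007], "angular": [0, 0, 0]}])

```text
time: 10.95
ee_pos: [0.5005, 0.0957, 0.0055]
orientation: [-0.049, 0.705, -0.705, 0.057]
ft_force: [4.0, 0.5, 12.2]
grip_width: 0.0343
```

Emit:
play_rows(deltas=[{"delta_pos": [0.001, 0, 0], "angular": [0, 0, 0]}, {"delta_pos": [0.002, 0, 0], "angular": [0, 0, 0]}, {"delta_pos": [0.003, 0, 0.0002], "angular": [0, 0, 0]}])

```text
time: 11.25
ee_pos: [0.4977, 0.0951, 0.0055]
orientation: [-0.049, 0.705, -0.705, 0.057]
ft_force: [3.5, 1.4, 11.5]
grip_width: 0.0341
```

Emit:
play_rows(deltas=[{"delta_pos": [0.001, 0, 0], "angular": [0, 0, 0]}, {"delta_pos": [0.002, 0, 0.0001], "angular": [0, 0, 0]}])

```text
time: 11.45
ee_pos: [0.4959, 0.0947, 0.0054]
orientation: [-0.049, 0.705, -0.705, 0.057]
ft_force: [4.2, 0.1, 11.9]
grip_width: 0.034
```

Emit:
play_rows(deltas=[{"delta_pos": [0.001, 0, 0], "angular": [0, 0, 0]}, {"delta_pos": [0.002, 0, 0.0001], "angular": [0, 0, 0]}])

```text
time: 11.65
ee_pos: [0.4943, 0.0943, 0.0055]
orientation: [-0.049, 0.705, -0.705, 0.057]
ft_force: [4.3, 0.6, 11.1]
grip_width: 0.034
```

```bash
python3 - <<'E'
from m import *
s=status.get_state();print(s['ft_force'],s['ee_pos'],s['time'],s['grip_width'])
snap('wrist','w11'); cv2.imwrite('pics/w11b.png',cv2.resize(cv2.imread('pics/w11.png'),(800,600)))
im,d=snap('scene','s11')
cv2.imwrite('pics/s11c.png',cv2.resize(np.ascontiguousarray(im[155:265,190:320,::-1]),None,fx=5.4,fy=5.4,interpolation=cv2.INTER_CUBIC))
E
```

```text
[ 4.2735683   0.63643287 11.05057705] [0.49432102 0.09434585 0.00549147] 11.65 0.0340057773562223
```

View pics/w11b.png

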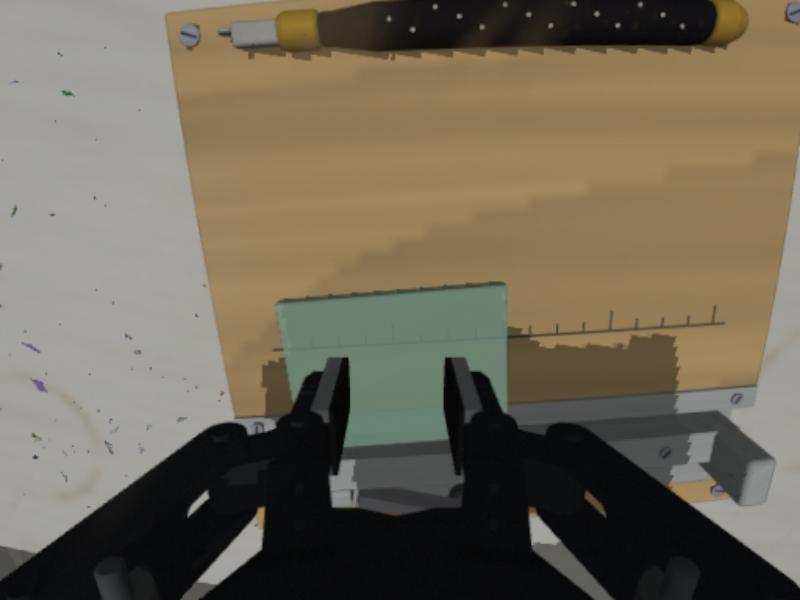

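View pics/s11c.png

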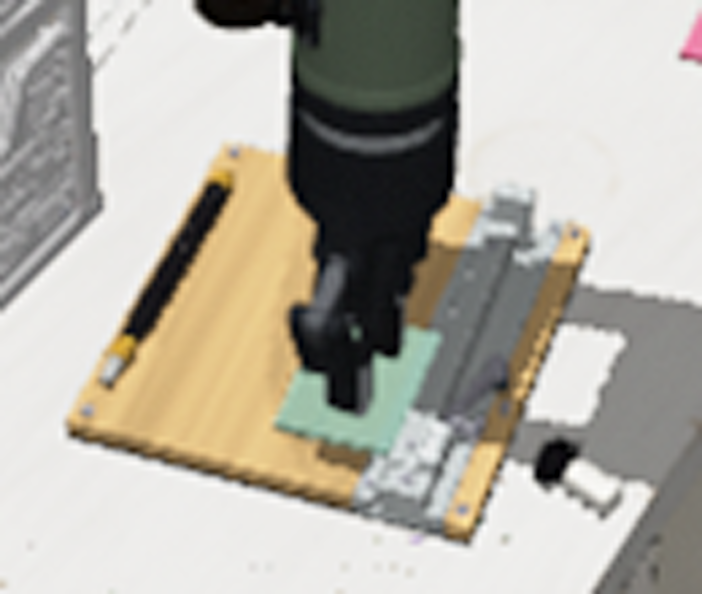

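The near edge is at the foot of the bar's far face in the wrist view (row about 443). The force is still only sliding friction, so I'll keep going gently.

Emit:
play_rows(deltas=[{"delta_pos": [0.001, 0, 0], "angular": [0, 0, 0]}, {"delta_pos": [0.002, 0, 0.0001], "angular": [0, 0, 0]}])

```text
time: 11.95
ee_pos: [0.4926, 0.094, 0.0055]
orientation: [-0.049, 0.705, -0.705, 0.058]
ft_force: [5.2, 1.0, 11.2]
grip_width: 0.0342
```

Emit:
play_rows(deltas=[{"delta_pos": [0.001, 0, 0], "angular": [0, 0, 0]}, {"delta_pos": [0.0015, 0, 0.0001], "angular": [0, 0, 0]}])

```text
time: 12.15
ee_pos: [0.4911, 0.0937, 0.0055]
orientation: [-0.049, 0.706, -0.705, 0.058]
ft_force: [4.5, 1.8, 11.0]
grip_width: 0.034
```

```bash
cat > chk.py <<'E'
from m import *
import sys
t=sys.argv[1]
s=status.get_state();print(s['ft_force'],s['ee_pos'],s['time'])
snap('wrist',t);z=np.load(f'pics/{t}.npz');a=cv2.imread(f'pics/{t}.png')
cv2.imwrite(f'pics/{t}z.png',cv2.resize(a[170:330,150:500],(800,366),interpolation=cv2.INTER_CUBIC))
for k in('w10','w11',t):
    zz=np.load(f'pics/{k}.npz')
    cs=[c for c in green('wrist',zz['im']) if cv2.contourArea(c)>500]
    c=np.vstack(cs).reshape(-1,2); 
    far=[]
    for u in range(190,315,5):
        p=c[c[:,0]==u]
        if len(p): far.append((u,p[:,1].min()-.5))
    P=ray('wrist',far,.02,zz)[:,:2]; B=np.load('board.npz'); b=np.c_[(P-B['c'])@B['ex'],(P-B['c'])@B['ey']]
    f=np.polyfit(b[:,1],b[:,0],1); print(k,'far edge board x at mid',np.polyval(f,b[:,1].mean()).round(4),'slope deg',np.degrees(np.arctan(f[0])).round(2), 'ctr y',b[:,1].mean().round(3))
E
python3 chk.py w12
```

```text
[ 4.50939137  1.81122812 10.96926585] [0.49112242 0.09372204 0.00548064] 12.15
w10 far edge board x at mid 0.0243 slope deg -2.24 ctr y 0.042
w11 far edge board x at mid 0.0064 slope deg -1.66 ctr y 0.042
w12 far edge board x at mid 0.006 slope deg -0.63 ctr y 0.041
```

View pics/w12z.png

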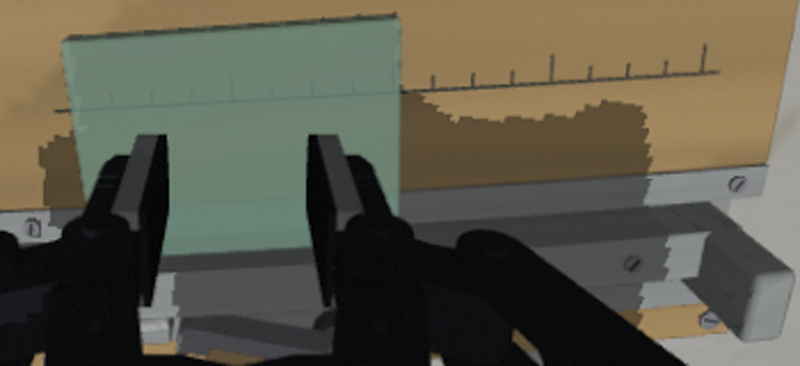

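The far edge is at board x = +6 mm, which is exactly −54 + 60, so the sheet has met the bar and is squaring up. A few mm more pull will seat it flush.

Emit:
play_rows(deltas=[{"delta_pos": [0.001, 0.0003, 0], "angular": [0, 0, 0]}, {"delta_pos": [0.002, 0.0003, 0.0001], "angular": [0, 0, 0]}, {"delta_pos": [0.003, 0.0003, 0.0002], "angular": [0, 0, 0]}, {"delta_pos": [0.004, 0.0003, 0.0002], "angular": [0, 0, 0]}])

```text
time: 12.6
ee_pos: [0.4879, 0.093, 0.0055]
orientation: [-0.048, 0.706, -0.705, 0.058]
ft_force: [6.3, 2.0, 11.8]
grip_width: 0.034
```

```bash
python3 chk.py w13
```

```text
[ 6.26926786  1.98303735 11.7589095 ] [0.4879192  0.09301083 0.00546089] 12.6
w10 far edge board x at mid 0.0243 slope deg -2.24 ctr y 0.042
w11 far edge board x at mid 0.0064 slope deg -1.66 ctr y 0.042
w13 far edge board x at mid 0.0057 slope deg -0.61 ctr y 0.041
```

View pics/w13z.png

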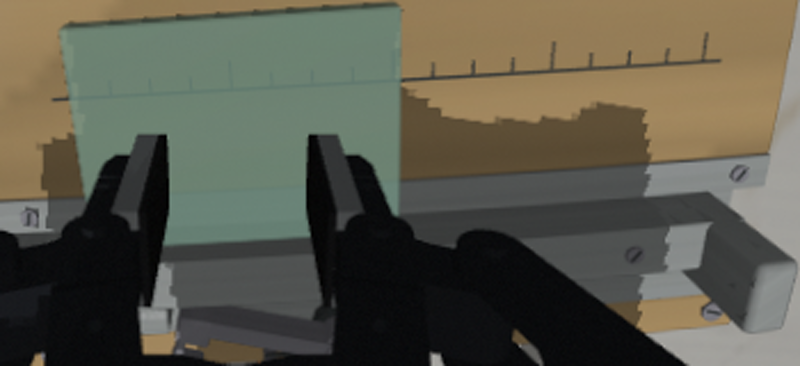

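It is seated: pulling on only slides the fingertips (6 N), and the slope is unchanged at −0.6°, within measuring error. Now lift straight up and go clear.

Emit:
play_rows(deltas=[{"delta_pos": [0, -0.003, 0], "angular": [0, 0, 0]}, {"delta_pos": [0, -0.01, 0], "angular": [0, 0, 0]}, {"delta_pos": [0, -0.03, 0], "angular": [0, 0, 0]}, {"delta_pos": [0, -0.07, 0], "angular": [0, 0, 0]}, {"delta_pos": [0, -0.11, 0.0], "angular": [0, 0, 0]}, {"delta_pos": [0, -0.15, 0.0], "angular": [0, 3, 0]}, {"delta_pos": [0, -0.15, 0], "angular": [0, 0, 0]}, {"delta_pos": [0, -0.15, 0], "angular": [0, 0, 0]}])

```text
time: 13.45
ee_pos: [0.4812, 0.0919, 0.1537]
orientation: [0.053, -0.705, 0.705, -0.054]
ft_force: [-0.5, -0.3, -0.2]
grip_width: 0.034
```

```bash
python3 - <<'E'
from m import *
s=status.get_state();print(s['ft_force'],s['ee_pos'],s['time'])
snap('wrist','w14');cv2.imwrite('pics/w14b.png',cv2.resize(cv2.imread('pics/w14.png')[60:300,100:420],(800,600),interpolation=cv2.INTER_CUBIC))
B=np.load('board.npz');z=np.load('pics/w14.npz')
for c in green('wrist',z['im']):
    if cv2.contourArea(c)>1000:
        r=rect(ray('wrist',c.reshape(-1,2),.02,z)); P=r[3]/1000
        print(r[1],r[2],np.c_[(P-B['c'])@B['ex'],(P-B['c'])@B['ey']].round(4).tolist())
E
```

```text
[-0.49402272 -0.27312614 -0.16810418] [0.48122853 0.09189005 0.15369342] 13.45
(59.04560470581055, 78.42729187011719) 12.041696548461914 [[-0.0539, 0.08], [-0.0538, 0.0016], [0.0053, 0.0017], [0.0051, 0.0801]]
```

View pics/w14b.png

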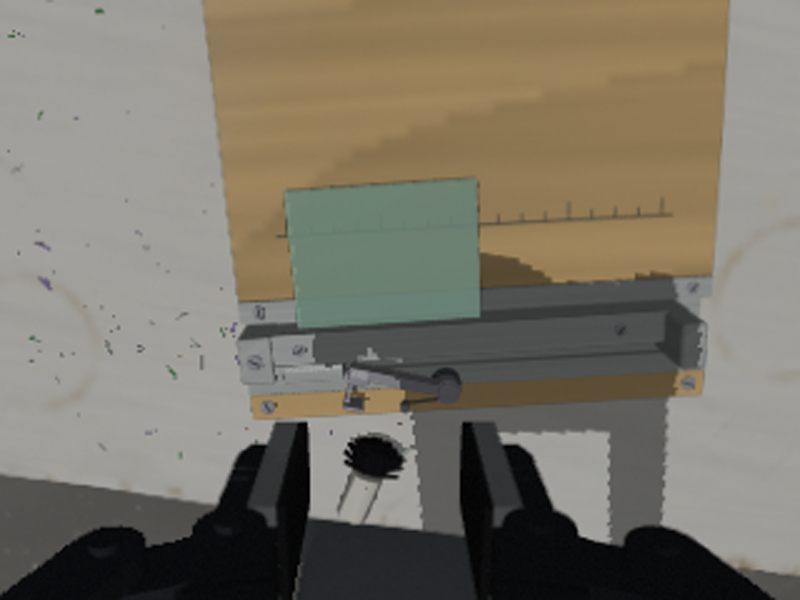

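The sheet's near edge lies along the bar: both near corners are at board x −53.9 and −53.8 mm, yaw 12.04° against the board's 11.92°. The catch nose is still behind the head at (348,368), and the brush and the rest look untouched.

```bash
python3 -c "
from h import *
snap('top','top9')
a=np.load('pics/top0.npz')['im'].astype(int);b=np.load('pics/top9.npz')['im'].astype(int)
for n,(u,v) in dict(pliers=(170,240),amber=(172,175),teal=(162,205),tape=(324,136),jar=(351,149),pink=(369,222),cutter=(250,170)).items(): print(n,np.abs(a-b)[v-8:v+8,u-8:u+8].mean().round(1))
print(workorder.finish_job())"
```

```text
pliers 4.9
amber 4.9
teal 4.6
tape 4.5
jar 4.1
pink 5.8
cutter 9.7
the job is handed in; nothing more can be done
None
```

The stop bar is home with the catch sprung in behind its head, and the glass sheet lies flat against the bar. I handed the job in at about 13.5 s.

**Bar:** I pushed it by the lug face. The force rose to 6.6 N as the head passed the catch, then dropped to 0.8 N. The bar then met the end block, reaching 17 N with no further movement. Pictures afterwards show the catch nose directly behind the head. The lug face measured about −88 mm against −90 mm, which is within measuring error.

**Glass:** I pressed it with both fingertips at about 9–12 N while dragging (a brief 29 N at first touch). I turned it about 12° and drew it to the bar. Its near corners measured board x −53.9 and −53.8 mm (the bar face is at −54), and it is within about 0.1° of the board.

**Disagreements and weaker checks:**
- **Fingertip position:** the tips were about 15 mm behind the reported TCP, not 25 mm ahead as stated. Both cameras and the touch on the glass showed this, so I worked from the measured value.
- **Sheet lag:** the sheet turned less than the tool at first, when the pressure had dropped to 8.8 N. I corrected this by pressing and turning more.
- **Other things on the bench:** a before-and-after comparison of the top pictures showed only small differences at the pliers, amber tile, teal glass, tape, jar and pink sheet. The cutter's was higher (9.7, the others 4–6). I put that down to shading without checking further; nothing came near it and it looked in place in the wrist pictures while dragging. The brush was checked only by eye.

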